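# Serve an unwrapped soap from the revolving stand with tongs

### The arm

A 6-joint arm with a two-finger parallel gripper is mounted at the origin on a cart in front of the work surface, level with it; the furniture and walls round the work are solid. World frame = base frame: x ahead of the robot, y to its left, z up, the work surface at z = 0. Lengths are in m, angles in rad, forces in N, time in s.
With the tool pointing down it reaches from about 0.275 to 0.875 m from the base axis. Payload 12.5 kg.
Tool frame: the origin (TCP) lies midway between the tips of the shut fingers; the grasp point (between the pads) lies 19 mm behind it; z points along the fingers, y is the line along which they close (so a half turn about z gives the same grasp; the last joint's range is limited). The gripper opens to 85 mm and grips with 20 to 120 N. Pads are 22 mm wide; open, the fingers measure 114 mm over their backs; the gripper's body (76 mm by 85 mm) begins 54 mm behind the grasp point. The pads swing forward as they close: fully open they stand 13 mm farther back than shut.
Start: joints at [1.056, 0.351, 1.652, -0, 1.139, -0.085], TCP at [0.229, 0.5, 0.231] pointing down, gripper open.
Joint ranges: [-2.75, 2.75], [-0.79, 2.1], [0.01, 2.65], [-1.57, 4.71], [0.07, 3.14], [-2.87, 2.87]. Speed limits (rad/s): [2.22, 2.22, 2.79, 3.14, 3.14, 3.14].

### API

Orientations are given as a unit quaternion [w, x, y, z].
In Python, from workcell import r gives the robot as it stands. The module is installed in compiled form; this text tells all that it offers. Calls block until the motion is done:
- r.move_pose(position, orientation): joint-space move of the TCP to a pose.
- r.move_linear(position, feed=0.15, orientation=None): straight line of the TCP; orientation=None keeps the orientation; feed is the mean speed in m/s.
- r.set_joints(angles): joint-space move.
- r.gripper_to(opening, strength=None): opening from 0.0 (shut) to 1.0 (fully open); strength is the grip in N (None keeps the last); returns when the fingers have stopped.
- r.wait(seconds).
- r.inverse_kinematics(position, orientation): joint angles nearest the present ones, or None.
- r.sense(): the state.
- r.get_image(name): name is "scene" or "top"; returns a dict with "color" (400x640x3 uint8, red, green, blue), "camera_matrix" (3x3 intrinsics, pixels), "D" ([k1, k2, p1, p2, k3] as OpenCV has them; the pictures are not rectified), "rvec" (rotation vector, rad) and "tvec" (3), from world to camera coordinates, as OpenCV has them. Camera axes: x right, y down, z forward; pixel columns grow to the right and rows downward; lengths in m; the calibration is good to about 2 mm. A picture is of the moment at which its call begins. There is no depth.
A pose or a line that the arm cannot do raises r.Unreachable and nothing moves.
- r.job_done(): hands the job in; it is judged then, once.
The state is a dict: "time_s": time; "joint_pos": joint angles; "qvel": joint speeds; "joint_efforts": joint torques, N m; "ee_pos": TCP position; "ee_rot": TCP orientation; "wrist_force": force on the tool from outside, world axes, zero at the start; "moment": the same for the moment, N m; "grip_width": opening from 0.0 (shut) to 1.0 (fully open); "grip_force": force on a finger pad.
Only numpy, scipy, OpenCV 4.12 (cv2) and the standard library are available. Lean on these libraries where they do the work, as an engineer would, in place of code of your own. Each camera call takes 0.05 s, during which the arm holds its last target. There are 200 camera calls.

### The job

By its top knob, turn the revolving soap stand one click so that the round soap stands in the gap of the brass rail, let go of the knob, then take the tongs off their wooden rest and close them on the round soap. Lift it straight off its peg, about 10 cm up, and finish while holding it there in the tongs. The soaps are unwrapped, so never touch one with the fingers; leave the two square soaps on the stand and the things around undisturbed.

Things in the scene. Friction and masses are not known exactly. Their poses are not given: they have to be found in the camera images.
- stand: Fixed round wooden stand, foot 184 mm across, brass rail (radius 87, top 72 mm high) with one gap, 85 degrees wide, centred on its own -x side. Origin: centre of the underside, on the turning axis. On it turns a plate (radius 80, top at z 40 mm) with six equally spaced pegs (24 mm across, tops at z 52 mm) on a circle of radius 60 mm; the peg in the gap is empty at the start.
- window (a point): Point in the middle of the gap, fixed to the stand, where the top of the peg in the gap lies (60 mm from the axis, z 52 mm).
- knob (a point): Centre of the round knob on the axis of the turning plate, 115 mm above the table. The knob is 34 mm across, 30 mm high, z 100 to 130 mm; nothing else on the stand or the soaps is higher than 79 mm, apart from the knob's thin stem.
- turntable (a joint): Turning plate with knob, rad, 0 at the start, grows counterclockwise seen from above, stops at -1.3 and 1.3. A sprung detent (about 0.1 N m) clicks it home at 0 and at 60 degrees (1.047 rad) either way.
- round_soap: Round tablet of bare soap, upright cylinder 32 mm across, 26 mm high, 40 g, standing loose on the peg 60 degrees to one side or the other of the gap (either side by chance). Origin: centre of its underside.
- square_soap_a: Square block of soap, 27 x 27 x 26 mm, loose on the peg 60 degrees to the other side of the gap. Origin: centre of its underside.
- square_soap_b: Second square block of soap, the same, on the peg farthest from the gap. Origin: centre of its underside.
- tongs_rest: Low wooden rest fixed to the table: a board 8 mm thick and 50 mm wide with two cross bars, 90 mm wide, tops at z 28 mm, one from 14 mm behind to 10 mm ahead (+x) of its origin, one from 120 to 136 mm ahead. Between the bars there is room for fingers. Origin: on the table, below the tongs' hinge.
- tongs: Spring tongs, 90 g, 18 mm high, lying on the rest's bars (underside 28 mm above the table), arms side by side. Own +x points from the bow to the jaws. Origin: underside, midway between the hinges at the bow end (the bow reaches 16 mm behind). Sprung open: each arm closes up to 0.175 rad about its hinge (10 mm beside the middle line), both together.
- tongs_left: Left arm of the tongs (own +y side), carried by the hinge. Origin on its hinge. Dark wood grip face from 53 to 97 mm ahead of the hinge, 18 mm high; flat steel jaw 24 x 4 x 18 mm centred 165 mm ahead of the hinge.
- tongs_right: Right arm of the tongs, the mirror image.
- tongs_grip (a point): Where to grip the tongs: middle of the two wooden grip faces, 75 mm ahead of the hinges, 9 mm above the underside. There the tongs are 46 mm wide when open; at 40 mm the jaws stand about 48 mm apart and the spring pushes back about 5 N; on a 32 mm soap about 34 mm, with grip faces and jaws parallel; fully shut 20 mm.
- tongs_jaw (a point): Middle between the two jaws, 165 mm ahead of the hinges (90 mm ahead of tongs_grip), 9 mm above the underside. Open, the jaws stand 60 mm apart.
- compass_0: Closed brass pocket compass, 60 x 54 x 16 mm, a bystander lying loose. Origin: centre of its underside.
- compass_1: Second brass pocket compass, the same, a bystander.
There are look-alikes about, which are no part of the job. Leave any pink or red look-alike of the square_soap_b alone.

How it is judged:
On the way, in this order (a step that is already met when the one before it is completed fails the run):
1. the stand is clicked one position on, with the round soap on its peg in the gap, and the knob is let go ((value of joint turntable between 0.9272 and 1.1672 rad or value of joint turntable between -1.1672 and -0.9272 rad) and horizontal distance between round_soap and window below 0.015 m and height (world z) of round_soap above 0.045 m and velocity of joint turntable between -0.1 and 0.1 rad/s and contact force between the fingers and stand below 0.1 N), for 0.2 s.
2. the tongs are gripped and lifted off their rest (height (world z) of tongs above 0.04 m and contact force between the fingers and tongs above 1 N and contact force between tongs and tongs_rest below 0.1 N), for 0.2 s.
At the end, for the whole second after the job is handed in: The round soap is held still between both jaws of the tongs in the fingers, underside at least 115 mm above the table (63 mm above its peg); it and the tongs touch no stand, it touches no finger; the plate is within 0.12 rad of the clicked position, both square soaps on their pegs (height (world z) of round_soap above 0.115 m and contact force between each of tongs_left, tongs_right and round_soap above 0.5 N and contact force between the fingers and tongs above 2 N and contact force between each of stand, the arm, the fingers and round_soap below 0.1 N and contact force between stand and tongs below 0.1 N and linear speed of round_soap below 0.05 m/s and (value of joint turntable between 0.9272 and 1.1672 rad or value of joint turntable between -1.1672 and -0.9272 rad) and height (world z) of each of square_soap_a, square_soap_b above 0.045 m); the arm keeps its last pose, push and grip.
It fails at once if the fingers touch a soap (contact force between the fingers and round_soap above 0.3 N or contact force between the fingers and square_soap_a above 0.3 N or contact force between the fingers and square_soap_b above 0.3 N).
It fails at once if a square soap is knocked off its peg (height (world z) of any of square_soap_a, square_soap_b below 0.045 m).
It fails at once if a compass is shifted by more than 20 mm (distance of any of compass_0, compass_1 from where it was at the start of the episode above 0.02 m).
It also fails if it takes over 51 s, if anything falls off the work surface, if the arm or the gripper's body presses on something with over 40 N, if the wrist force passes 120 N, or if a joint passes its speed limit or range.

## Working session

There is one attempt and no reset: what is moved stays moved. The work goes in short steps, each a Python script; the robot and the scene stay as the last script left them, time stands still between calls to the robot, and variables do not carry over. Pictures are saved under pics/ and viewed, at most 10 in all, crops included, and the job is handed in when it is done.

```bash
mkdir -p pics; cat > h.py <<'E'
import numpy as np, cv2
from workcell import r
def cam(n):
    d=r.get_image(n); return d
def ray(d,px,z):
    p=cv2.undistortPoints(np.array([[px]],float),d["camera_matrix"],d["D"])[0,0]
    R=cv2.Rodrigues(np.array(d["rvec"],float))[0]; t=np.array(d["tvec"],float).ravel()
    c=-R.T@t; v=R.T@np.array([p[0],p[1],1]); return c+v*(z-c[2])/v[2]
def proj(d,P):
    return cv2.projectPoints(np.array(P,float).reshape(-1,3),np.array(d["rvec"],float),np.array(d["tvec"],float),d["camera_matrix"],np.array(d["D"],float))[0][:,0]
E
python3 - <<'E'
from h import *
import pickle
for n in("top","scene"):
    d=cam(n); pickle.dump(d,open(n+".pkl","wb")); cv2.imwrite(f"pics/{n}0.png",d["color"][...,::-1])
    R=cv2.Rodrigues(np.array(d["rvec"],float))[0];print(n,-R.T@np.array(d["tvec"]).ravel(), d["camera_matrix"][0])
print(r.sense())
E
```

```text
top [ 0.36423066 -0.15343631  1.00882422] [365.78312793   0.         322.56035805]
scene [ 0.19029234 -0.81183102  0.47432474] [410.66580043   0.         318.28455342]
{'time_s': 0.1, 'joint_pos': array([ 1.05638647e+00,  3.51204634e-01,  1.65238981e+00,  3.11702903e-05,
        1.13911981e+00, -8.45947556e-02]), 'qvel': array([-0.00021757, -0.00138729, -0.00233588, -0.00113665, -0.0010115 ,
        0.00022083]), 'joint_efforts': array([ 2.70943137e-04, -5.06831968e+01, -2.91873050e+01, -1.70297953e-04,
        2.59478467e-03,  1.25474479e-06]), 'ee_pos': array([0.22899684, 0.49971085, 0.23078876]), 'ee_rot': array([-1.78983106e-04,  2.13263451e-01,  9.76994568e-01, -5.31660459e-04]), 'wrist_force': array([-1.1134637 , -0.64796065,  0.14364605]), 'moment': array([-0.02525516, -0.0468454 ,  0.03506069]), 'grip_force': 0.0, 'grip_width': 0.9972982674957663}
```

View pics/top0.png

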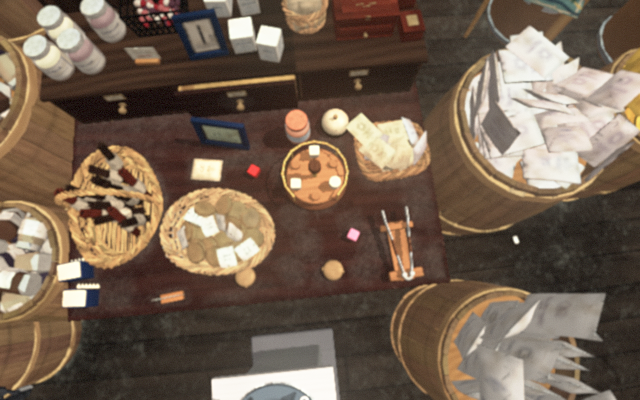

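View pics/scene0.png

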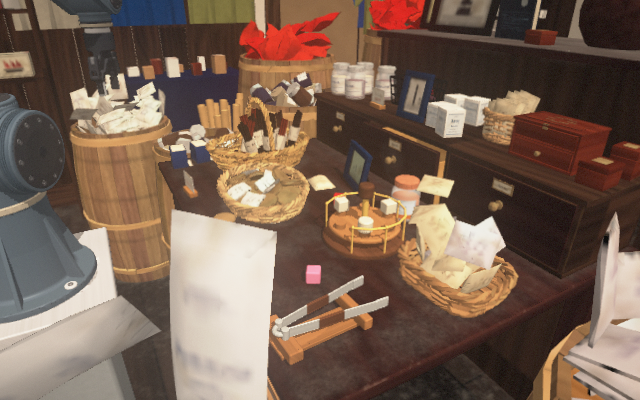

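```bash
python3 - <<'E'
import cv2,numpy as np
t=cv2.imread("pics/top0.png");s=cv2.imread("pics/scene0.png")
a=cv2.resize(t[135:215,275:355],(400,400),interpolation=cv2.INTER_CUBIC)
b=cv2.resize(t[200:290,370:440],(311,400),interpolation=cv2.INTER_CUBIC)
cv2.imwrite("pics/c1.png",np.hstack([a,b]))
cv2.imwrite("pics/c2.png",cv2.resize(s[170:370,260:410],(450,600),interpolation=cv2.INTER_CUBIC))
E
```

```text
(no output)
```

View pics/c1.png

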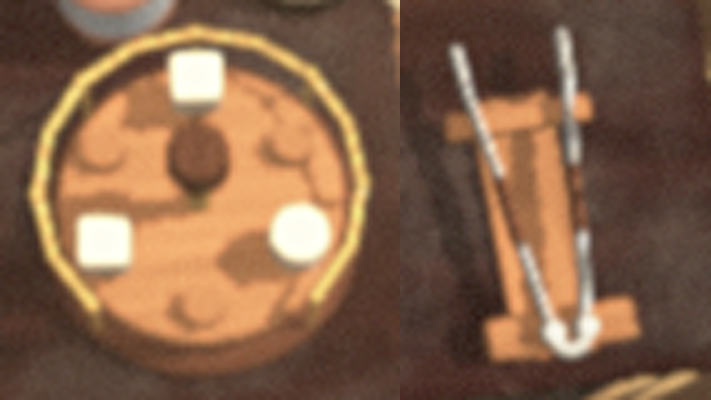

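View pics/c2.png

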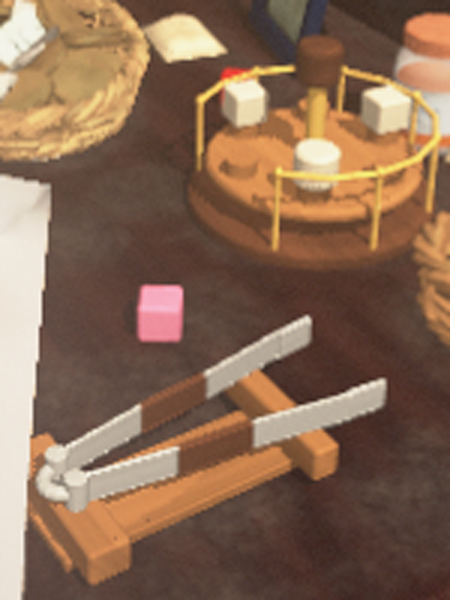

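The crop confirms it. In the top image the round soap is at (335,182), right of the gap. Square_a is at (296,183) and square_b at (314,151), opposite the gap. The pink (353,235) and red (253,170) cubes lie on the table off the stand, so they are the look-alikes. The tongs are at (385–413, 207–275), with the jaws pointing away from the robot.

```bash
cat > fit.py <<'E'
import pickle
from h import *
from scipy.optimize import least_squares
T=pickle.load(open("top.pkl","rb"));S=pickle.load(open("scene.pkl","rb"))
A=lambda x,y:(275+(x-2)/5,135+(y-2)/5)
B=lambda x,y:(370+(x-401.7)/4.444,200+(y-1.7)/4.444)
C=lambda x,y:(260+(x-1)/3,170+(y-1)/3)
def fit(model,obs,x0):
    def f(p):
        c,s=np.cos(p[2]),np.sin(p[2]); out=[]
        for d,m,px in obs:
            q=[p[0]+c*m[0]-s*m[1],p[1]+s*m[0]+c*m[1],m[2]]; out.append(proj(d,q)[0]-px)
        return np.ravel(out)
    z=least_squares(f,x0,loss="soft_l1"); print(z.x,np.round(z.fun.reshape(-1,2),1).tolist()); return z.x
P=lambda a,z:(60*np.cos(np.radians(a))/1e3,60*np.sin(np.radians(a))/1e3,z)
if __name__=="__main__":
    for n,px,z in(("knob",A(198,147),.13),("b",A(196,76),.078),("rnd",A(300,234),.078),("a",A(104,240),.078),("tipL",B(458,48),.046),("tipR",B(563,32),.046),("h",B(573,328),.046),("comp1",(333,270),.016),("comp0",(245,278),.016),("pink",(353,235),.026)):
        print(n,ray(T,px,z).round(4))
    # round soap on right = own +? decide: right in image
    st=fit(None,[(T,(0,0,.13),A(198,147)),(T,P(0,.078),A(196,76)),(T,P(240,.078),A(300,234)),(T,P(120,.078),A(104,240)),
      (S,(0,0,.13),C(320,46)),(S,P(240,.078),C(317,150)),(S,P(0,.078),C(386,97)),(S,P(120,.078),C(242,92))],[.45,-.15,0])
    tg=fit(None,[(T,(.177,.033,.046),B(458,48)),(T,(.177,-.033,.046),B(563,32)),(T,(0,.01,.046),B(556,332)),(T,(0,-.01,.046),B(590,325)),
      (S,(.177,.033,.046),C(308,319)),(S,(.177,-.033,.046),C(384,380)),(S,(0,.01,.046),C(57,450)),(S,(0,-.01,.046),C(77,477))],[.2,-.35,0])
    np.save("fit.npy",[st,tg])
E
python3 fit.py
```

```text
knob [ 0.6581 -0.1663  0.13  ]
b [ 0.7155 -0.1699  0.078 ]
rnd [ 0.622  -0.2158  0.078 ]
a [ 0.6295 -0.1126  0.078 ]
tipL [ 0.5372 -0.3375  0.046 ]
tipR [ 0.5403 -0.4026  0.046 ]
h [ 0.3643 -0.382   0.046 ]
comp1 [ 0.395  -0.1883  0.016 ]
comp0 [0.3982 0.048  0.016 ]
pink [ 0.482 -0.252  0.026]
[ 0.65731787 -0.16672155 -0.0569444 ] [[0.2, 0.3], [0.0, -0.6], [0.3, -0.9], [0.2, -0.3], [-0.5, -0.2], [-0.5, 0.6], [-0.6, -0.1], [0.4, -0.4]]
[ 0.36582072 -0.38137672  0.06745951] [[-0.5, -1.1], [-0.3, -1.6], [-0.2, -0.8], [-0.4, -0.6], [0.2, 0.1], [-0.2, 0.4], [-0.5, 1.5], [-0.8, 0.6]]
```

```bash
cat >> h.py <<'E'
def quat(yaw):
    from scipy.spatial.transform import Rotation as Ro
    c,s=np.cos(yaw),np.sin(yaw)
    q=Ro.from_matrix(np.array([[c,s,0],[s,-c,0],[0,0,-1.]])).as_quat(); return [q[3],q[0],q[1],q[2]]
def show(m=""):
    s=r.sense(); print(m,"t%.1f"%s["time_s"],s["ee_pos"].round(4),"F",s["wrist_force"].round(1),"M",s["moment"].round(2),"g %.3f %.1f"%(s["grip_width"],s["grip_force"]),"j",s["joint_pos"].round(2)); return s
E
python3 - <<'E'
from h import *
st,tg=np.load("fit.npy"); y0=st[2]+np.radians(30)
r.move_linear([.229,.5,.35],feed=.3)
r.move_pose([.5,-.05,.35],quat(y0)); show()
r.move_pose([st[0],st[1],.20],quat(y0)); show()
r.move_linear([st[0],st[1],.098],feed=.1); show("down")
r.gripper_to(.38,20); show("closed?"); d=cam("top")
r.gripper_to(.2,40); show("closed"); 
cv2.imwrite("pics/k.png",np.vstack([cv2.resize(x["color"][a:a+100,b:b+150,::-1],(450,300),interpolation=cv2.INTER_CUBIC) for x,a,b in((d,110,240),(cam("scene"),150,300))]))
E
```

```text
t2.8 [ 0.5001 -0.0493  0.35  ] F [ 0.7 -0.6 -0.9] M [ 0.02 -0.03 -0.03] g 0.999 0.0 j [-0.19  0.16  1.6   0.    1.38  0.91]
 t3.8 [ 0.6574 -0.1661  0.2013] F [-0.7  0.6  0.3] M [ 0.    0.   -0.01] g 1.002 0.0 j [-0.32  0.61  1.32  0.    1.21  0.79]
down t5.0 [ 0.6577 -0.1668  0.0988] F [0.5 0.  0.4] M [-0.04 -0.04  0.01] g 0.999 0.0 j [-0.32  0.72  1.39 -0.    1.03  0.79]
closed? t5.5 [ 0.6571 -0.1661  0.0985] F [-3.2  5.2  4.5] M [ 0.71  0.54 -0.04] g 0.385 19.9 j [-0.32  0.72  1.39  0.    1.03  0.79]
closed t5.8 [ 0.657  -0.1661  0.0985] F [-3.9  3.7  5.7] M [ 0.77  0.68 -0.04] g 0.378 39.2 j [-0.32  0.72  1.39  0.    1.03  0.79]
```

View pics/k.png

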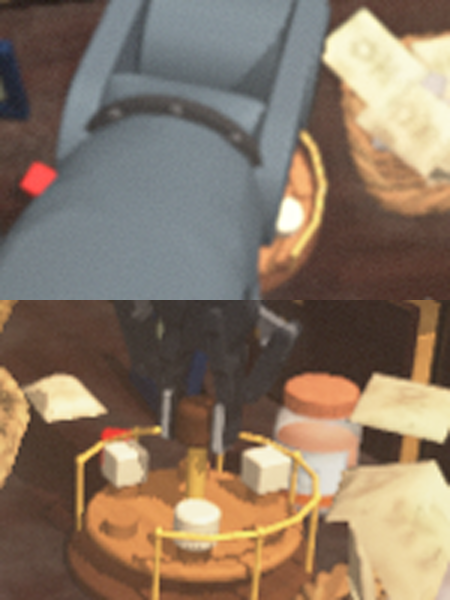

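The knob is gripped (the scene crop shows the fingers either side of it, tips above the soaps). Turning clockwise now.

```bash
python3 - <<'E'
from h import *
j=np.array(r.sense()["joint_pos"])
for k in range(1,9):
    q=j.copy(); q[5]+=np.radians(60)*k/8; r.set_joints(q)
    if k%2==0: show(k)
r.gripper_to(1.0); r.wait(.2); show("open")
p=r.sense()["ee_pos"]; r.move_linear([p[0],p[1],.2],feed=.15)
r.move_linear([.5,-.12,.33],feed=.3)
r.move_pose([.3,-.3,.35],quat(.07)); show()
import pickle
for n in("top","scene"): pickle.dump(cam(n),open(n+"1.pkl","wb"))
d=[pickle.load(open(n+"1.pkl","rb"))["color"][...,::-1] for n in("top","scene")]
cv2.imwrite("pics/r.png",np.vstack([cv2.resize(d[0][130:220,265:445],(600,300),interpolation=cv2.INTER_CUBIC),cv2.resize(d[1][170:270,260:460],(600,300),interpolation=cv2.INTER_CUBIC)]))
E
```

```text
2 t6.3 [ 0.6569 -0.1657  0.0986] F [-2.6  3.8  2.4] M [0.88 0.4  0.  ] g 0.375 41.2 j [-0.32  0.72  1.39  0.    1.03  1.04]
4 t6.9 [ 0.6569 -0.1653  0.0985] F [-2.7  7.7  2.7] M [1.15 0.45 0.01] g 0.380 41.3 j [-0.32  0.72  1.39  0.    1.03  1.31]
6 t7.4 [ 0.6569 -0.1649  0.0985] F [-2.8  9.9  4.1] M [ 1.47  0.3  -0.07] g 0.380 41.4 j [-0.32  0.72  1.39  0.    1.03  1.57]
8 t7.9 [ 0.6571 -0.1646  0.0986] F [-1.7 11.   3.4] M [ 1.77  0.16 -0.04] g 0.378 41.4 j [-0.32  0.72  1.39  0.    1.03  1.83]
open t8.6 [ 0.657  -0.1661  0.0985] F [ 0.3  0.4 -0.3] M [ 0.   -0.02 -0.  ] g 1.002 0.0 j [-0.32  0.72  1.39  0.    1.03  1.83]
 t11.4 [ 0.3005 -0.3     0.3494] F [-0.4  0.3  0.4] M [-0.   -0.01  0.05] g 1.000 0.0 j [-0.89  0.01  1.78  0.    1.36  0.61]
```

View pics/r.png

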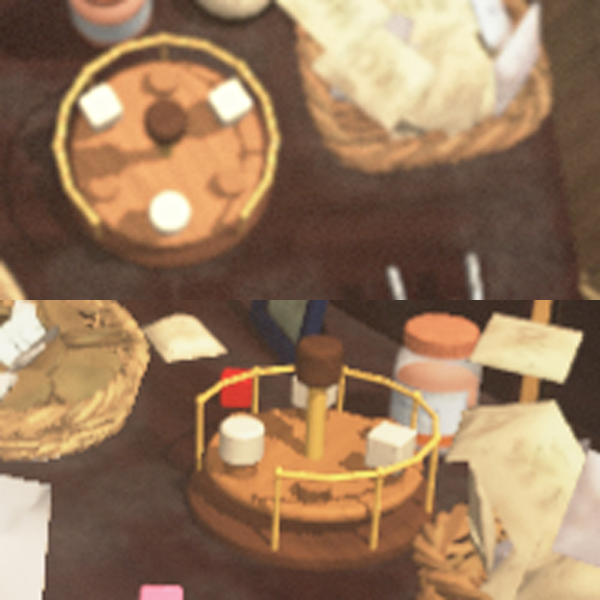

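```bash
python3 - <<'E'
from h import *
import pickle
d=pickle.load(open("top1.pkl","rb"));e=pickle.load(open("scene1.pkl","rb"))
print(ray(d,(315.6,192.9),.078),ray(e,(340.2,211),.078))
st,tg=np.load("fit.npy"); c,s=np.cos(tg[2]),np.sin(tg[2])
g=np.array([tg[0]+.075*c,tg[1]+.075*s]); print(g)
r.move_pose([*g,.15],quat(tg[2])); r.move_linear([*g,.016],feed=.1); show("down")
r.gripper_to(.5,20); show("close")
r.gripper_to(.46,20); show("close2")
r.move_linear([*g,.03],feed=.05); r.wait(.3); show("lift")
r.move_linear([*g,.12],feed=.1); r.wait(.3); show("lift")
d=cam("top")["color"][...,::-1]; e=cam("scene")["color"][...,::-1]
cv2.imwrite("pics/t.png",np.vstack([cv2.resize(d[140:300,290:450],(500,300)),cv2.resize(e[170:370,200:450],(375,300))[:, :375] if 0 else cv2.resize(e[150:350,180:513],(500,300))]))
E
```

```text
[ 0.5960893  -0.16274449  0.078     ] [ 0.60129201 -0.1588013   0.078     ]
[ 0.44065013 -0.37632109]
down t14.0 [ 0.4409 -0.3766  0.0166] F [-0.2 -0.9  0. ] M [-0.03 -0.   -0.04] g 1.004 0.0 j [-0.79  0.7   1.71  0.    0.74  0.72]
close t14.5 [ 0.441  -0.3766  0.0167] F [0.1 1.2 5.6] M [ 0.18 -0.03 -0.1 ] g 0.499 6.0 j [-0.79  0.7   1.71  0.    0.74  0.72]
close2 t14.7 [ 0.4412 -0.3768  0.017 ] F [-1.   0.2  9.1] M [ 0.15 -0.03 -0.06] g 0.460 7.5 j [-0.79  0.7   1.7   0.    0.74  0.72]
lift t15.5 [ 0.4406 -0.3762  0.0298] F [ 0.1 -0.1 -0.7] M [ 0.02 -0.02  0.07] g 0.465 4.6 j [-0.79  0.67  1.7  -0.    0.76  0.72]
lift t16.8 [ 0.4406 -0.3762  0.1197] F [-0.6  1.1 -0.8] M [-0.01  0.02 -0.02] g 0.459 4.6 j [-0.79  0.54  1.67 -0.    0.94  0.72]
```

View pics/t.png

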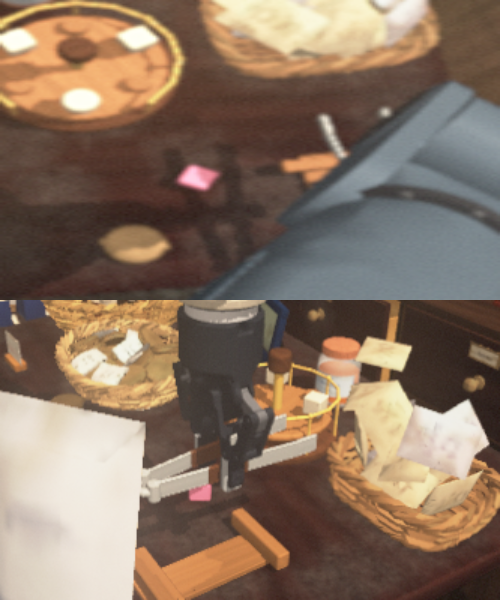

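The tongs are level and clear of the rest. Next I move to a standoff in front of the gap and check jaw alignment.

```bash
python3 - <<'E'
from h import *
import pickle
st,tg=np.load("fit.npy"); c,s=np.cos(st[2]),np.sin(st[2])
P=lambda rad,z:[st[0]-rad*c,st[1]-rad*s,z]
r.move_pose(P(.215,.12),quat(st[2])); show()
r.move_linear(P(.215,.046),feed=.1); show("standoff")
D=cam("top");E=cam("scene");pickle.dump((D,E),open("so.pkl","wb"))
h=r.sense()["ee_pos"]; print(h)
# predicted jaw tip tops/bottoms for open 48mm gap at jaw (centre +-26), tip 12 ahead
for sy in(1,-1):
  for z in(.057,.075):
    q=[h[0]+c*.102-s*sy*.0265,h[1]+s*.102+c*sy*.0265,z]; print(sy,z,proj(D,q)[0].round(1),proj(E,q)[0].round(1))
d=D["color"][...,::-1]; e=E["color"][...,::-1]
cv2.imwrite("pics/s.png",np.hstack([cv2.resize(d[160:260,280:360],(400,500),interpolation=cv2.INTER_CUBIC),cv2.resize(e[180:280,300:380],(400,500),interpolation=cv2.INTER_CUBIC)]))
E
```

```text
t17.8 [ 0.4432 -0.1554  0.1202] F [ 0.   0.3 -1. ] M [-0.01 -0.01  0.01] g 0.460 4.6 j [-0.44  0.37  1.95 -0.    0.82  1.19]
standoff t18.7 [ 0.443  -0.1547  0.0464] F [-0.8 -0.4 -1.2] M [ 0.02 -0.   -0.02] g 0.461 4.6 j [-0.44  0.5   1.99 -0.    0.65  1.19]
[ 0.44302975 -0.15471422  0.04657811]
1 0.057 [306.8 214. ] [311.7 220.6]
1 0.075 [306.6 212.8] [311.7 213. ]
-1 0.057 [326.8 213.1] [322.5 232. ]
-1 0.075 [326.9 211.8] [322.7 224.2]
```

View pics/s.png

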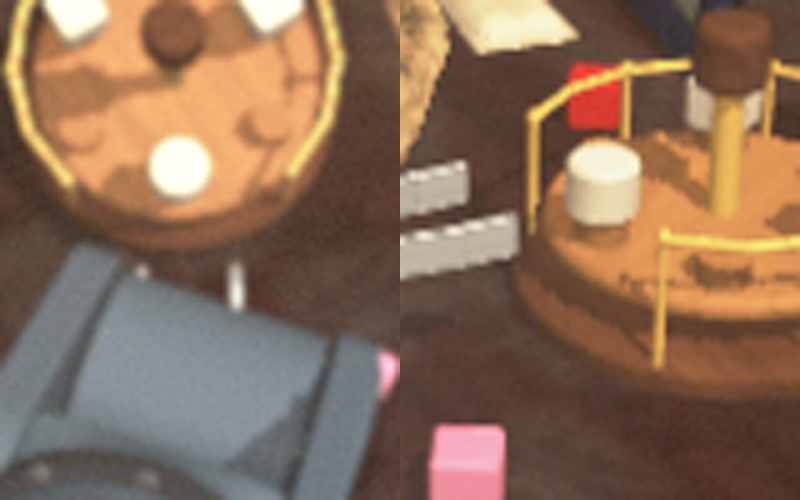

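Jaw and soap offsets agree to within about 2 mm in both views: right jaw tip at (327,213) in top and soap at (316,193), against a clearance of 8 mm each side. Going in.

```bash
python3 - <<'E'
from h import *
st,tg=np.load("fit.npy"); c,s=np.cos(st[2]),np.sin(st[2])
P=lambda rad,z:[st[0]-rad*c-s*.0007,st[1]-rad*s+c*.0007,z]
r.move_linear(P(.150,.046),feed=.05); show("in")
E0=cam("scene")["color"][...,::-1]
r.gripper_to(.42,30); r.gripper_to(.3,30); r.wait(.3); show("closed")
D=cam("top");E=cam("scene")
cv2.imwrite("pics/i.png",np.hstack([cv2.resize(x[170:270,290:370],(400,500),interpolation=cv2.INTER_CUBIC) for x in(E0,E["color"][...,::-1])]))
E
```

```text
in t20.2 [ 0.5073 -0.1575  0.046 ] F [ 0.3  0.3 -0.7] M [0.   0.04 0.03] g 0.461 4.6 j [-0.39  0.58  1.83 -0.    0.73  1.24]
closed t21.0 [ 0.5076 -0.1575  0.046 ] F [-0.9 -0.6  0.2] M [-0.03  0.03 -0.05] g 0.381 31.8 j [-0.39  0.58  1.83 -0.    0.73  1.24]
```

View pics/i.png

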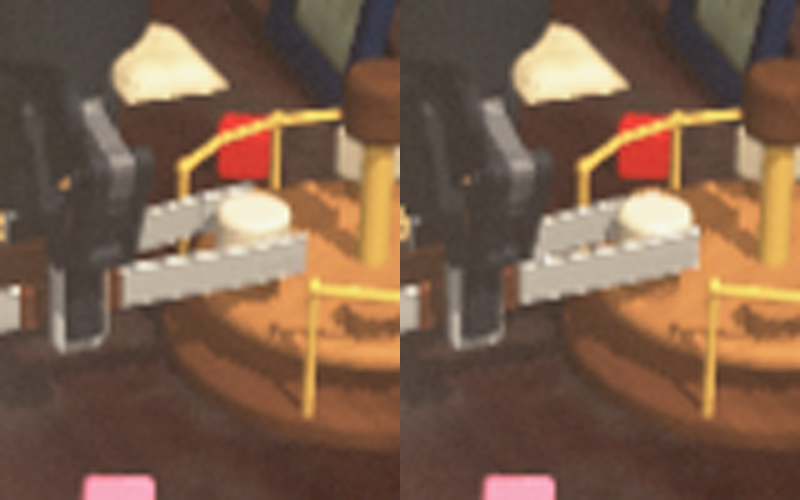

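The jaws are closed on the soap, with the grip stopped at 0.381 and 32 N. The crop shows the soap squarely between them, so I lift.

```bash
python3 - <<'E'
from h import *
p=r.sense()["ee_pos"]
r.move_linear([p[0],p[1],.146],feed=.05); r.wait(.5); show("up")
d=cam("top")["color"][...,::-1];e=cam("scene")["color"][...,::-1]
cv2.imwrite("pics/f.png",np.hstack([cv2.resize(x,(400,500),interpolation=cv2.INTER_CUBIC) for x in(d[130:230,270:350],e[130:255,280:380])]))
E
```

```text
up t23.8 [ 0.5076 -0.1575  0.146 ] F [ 0.9 -0.1 -1.5] M [-0.02  0.    0.03] g 0.376 31.7 j [-0.39  0.42  1.78  0.    0.94  1.24]
```

View pics/f.png

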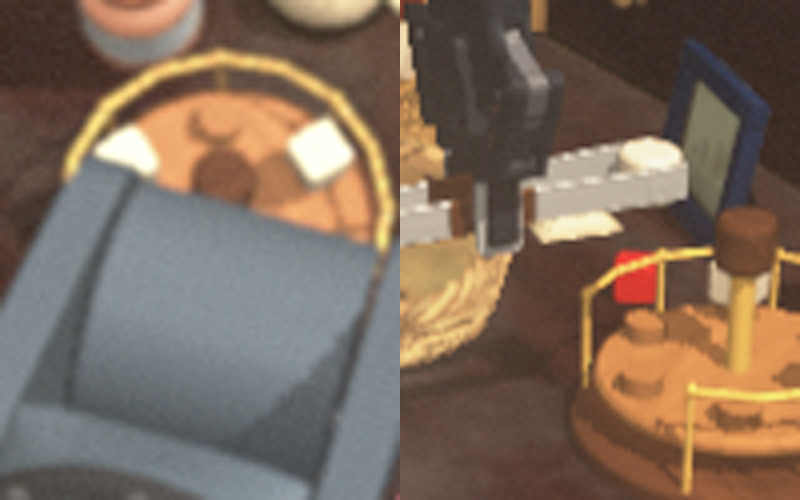

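The soap is held in the jaws about 10 cm above its peg, and both square soaps are still on the stand. Handing in.

```bash
python3 -c "
from h import *
print(r.job_done())"
```

```text
the job is handed in; nothing more can be done
None
```

I handed the job in after about 24 s of robot time: the stand is clicked one position on and the tongs hold the round soap about 10 cm above its peg; both square soaps are still on the stand, and the interface gave no verdict.

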